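Hang the yellow-dial meter on the hook, dial outward

TASK

Hang the small meter with the yellow dial by its bail on the hook of the steel stand, so that it hangs straight and its dial faces outward, away from the post, squarely along the hook. Leave the white-dial meter standing where it is.

Things in the scene. Friction and masses are not known exactly. Their poses are not given: they have to be found in the camera images.
- meter_yellow_center (a point): Yellow-dial meter, loose, upright, 0.14 kg; mm: black case 26 deep (x) x 50 wide (y) x 60 high, steel strap bail upright on its top, mid-depth, 8 deep, 38 wide; bail opening (seen along x) 30 wide, 26 high, 30 at its peak. 95 high in all. The dial plate folds 8 mm back over the top front edge. Point: centre of the case, 30 above its underside, 60 below the bail's inside peak. z up, -x out of the dial. Grip the plain sides (50 apart) from above.
- meter_white_center (a point): White-dial meter, loose, stays put; mm: black case 26 deep (x) x 50 wide (y) x 60 high, steel strap bail upright on its top, mid-depth, 8 deep, 38 wide; bail opening (seen along x) 30 wide, 26 high, 30 at its peak. 95 high in all. The dial plate folds 8 mm back over the top front edge. Point: centre of the case. z up, -x out of the dial.
- hook_stand: Steel hook stand, fixed. Origin: foot of its post (14 mm thick, 164 high) on the desk. From the post's top a 7 mm round hook rod runs outward along -x, level to 85 mm from the post's axis, centre line 156 mm up; its tip then turns up, ending 97 mm out and 168.5 up (9 mm above the rod's upper side). Foot plate 110 wide, 10 high, 85 mm before to 45 behind the post.
- hook_seat (a point): Point on the upper side of the stand's hook rod, midway along, 50 mm from the post's axis, 159.5 mm above the desk: the inside peak of the bail comes to rest here or near here. Axes as the stand's: -x along the rod to its tip (outward), z up.
Mind the look-alikes: they are no part of the job. Leave any blue or turquoise look-alike of the part that bears meter_yellow_center alone.

How it is judged:
By the outcome, as a careful person would: the job done as asked, in the order asked, and still so for the second after the job is handed in, with the robot touching nothing.
It also fails if it takes over 38 s, if anything falls off the work surface, if the arm or the gripper's body presses on something with over 40 N, if the wrist force passes 120 N, or if a joint passes its speed limit or range.

ROBOT

A 7-joint arm with a two-finger parallel gripper is mounted at the origin on a cart in front of the work surface, level with it; the furniture and walls round the work are solid. World frame = base frame: x ahead of the robot, y to its left, z up, the work surface at z = 0. Lengths are in mm, angles in degrees, forces in N, time in s.
With the tool pointing down it reaches from about 425 to 925 mm from the base axis. Payload 6.8 kg.
Tool frame: the origin (TCP) lies midway between the tips of the shut fingers; the grasp point (between the pads) lies bot.grasp_offset behind it (bot.grasp_offset is the distance from the TCP to the grasp point, in mm); z points along the fingers, y is the line along which they close (so a half turn about z gives the same grasp; the last joint's range is limited). The gripper opens to 88 mm and grips with 3 to 60 N. Pads are 20 mm wide; open, the fingers measure 115 mm over their backs; the gripper's body (75 mm by 178 mm) begins 61 mm behind the grasp point.
Start: joints at [69.093, 27.33, 1.283, 89.118, -0.659, 63.558, -4.761], TCP at [171.45, -652.88, 222.664] pointing down, gripper open.
Joint ranges: [-169.35, 169.35], [-19.33, 120.38], [-80.79, 83.38], [13.8, 139.57], [-78.32, 258.32], [9.67, 109.79], [-169.56, 169.56]. Speed limits (degrees/s): [136.94, 136.94, 180, 180, 180, 180, 180].

INTERFACE

Orientations are given as a 3x3 rotation matrix whose columns are the frame's x, y, z axes.
In Python, from station import bot gives the robot as it stands.
- The arm moves only by the tool move_arm, never from a script. Its argument "motion" is a list of rows, each a list of 5 numbers: the shift along the tool's x, y, z in m, then the turn about the tool's z in rad, then the closure, from -1 (fully open) to 1 (shut), so that 0 is half open. A call has exactly 10 rows; each row is the pose to reach, as a shift and turn from the pose commanded when the call began, along the tool's axes at that moment; what a row does not reach only later rows make up. A row lasts 1/12 s, in which the tool goes at most 41.7 mm and 7.16 degrees, less where a joint would pass 70% of its speed; a pose out of reach is approached as far as the arm can. A call with a gripper value outside its range is refused whole. The fingers move at their own pace and stop on an object; the grip force is fixed at half the most. Time passes only in rows, so rows that repeat a pose let the fingers close, or fill a call up. It gives the time, the measured TCP pose, the force, the opening and the grip force at its end, in the units of the state.
- bot.observe(): the state, without advancing time (a new reading comes with each control period).
- bot.get_image(name): name is "side" or "top" or "wrist"; returns the picture (420x560x3 uint8, red, green, blue); there is no depth.
- bot.camera_info(name): a dict with "camera_matrix" (3x3 intrinsics, pixels), "position" and "attitude" of the camera in the world; the wrist camera has in their place "mount" (4x4, takes a point from camera to tool coordinates, whose origin is the TCP and whose axes are the flange's). Camera axes: x right, y down, z forward; pixel columns grow to the right and rows downward; lengths in mm; the calibration is good to about 2 mm. The wrist camera is an equidistant fisheye: a pixel r from the principal point sees the ray r / f radians off the axis. A picture is of the moment at which its call begins: read the wrist's pose just before it. camera_info takes no time and is no camera call.
- bot.close_job(): hands the job in; it is judged then, once.
Trained networks look in the newest picture that a camera, given by its name, has taken for a name from the list of things; names that differ only in an ending like _2 or _b are one class to them, and where a whole thing is asked for, a point or a joint stands for the part that bears it (a point fixed in the world has none). Each returns a list of dicts, best first, with "confidence" (0 to 1); they miss things now and then, are a little off and sometimes report something else, mostly with a low value. They report only what shows in the picture. A call takes as long as a camera call. They do not tell look-alikes from the thing itself.
- bot.regions_of(label, camera): "pixels" (420x560 bool, what is visible of it) and "uv" ([column, row] in pixels, amid what is visible of it).
The state is a dict: "time_s": time; "joints": joint angles; "dq": joint speeds; "tau": joint torques, N m; "position": TCP position; "tcp_rot": TCP orientation; "force": force on the tool from outside, world axes, zero at the start; "torque": the same for the moment, N m; "gripper_width": finger opening in mm; "gripper_force": force on a finger pad.
Only numpy, scipy, OpenCV 4.12 (cv2) and the standard library are available. Lean on these libraries where they do the work, as an engineer would, in place of code of your own. Each camera call takes 0.05 s, during which the arm holds its last target. There are 200 camera calls.

## Working session

There is one attempt and no reset: what is moved stays moved. The work goes in short steps, Python scripts to look and compute and a tool call to move; the robot and the scene stay as the last step left them, time stands still between calls to the robot, and variables do not carry over. Pictures are saved under pics/ and viewed, at most 10 in all, crops included, and the job is handed in when it is done.

Besides the shell and the picture viewer there is one more tool, called after "Emit:" by a JSON object that holds its "name" and its "arguments", one argument or row to a line. move_arm: Moves the arm, as the interface text tells. Its arguments: {"type":"object","properties":{"motion":{"type":"array","items":{"type":"array","items":{"type":"number"}}}},"required":["motion"]}

```bash
mkdir -p pics; ls; python3 - <<'E'
from station import bot
import cv2,numpy as np
np.set_printoptions(suppress=True,precision=3)
s=bot.observe();print(s['time_s'],s['position'],s['tcp_rot'],s['gripper_width'],bot.grasp_offset)
ims=[]
for c in('side','top'):
    im=bot.get_image(c);cv2.imwrite(f'pics/{c}0.png',im[:,:,::-1]);i=bot.camera_info(c);print(c,i)
    for l in('meter_yellow_center','meter_white_center','hook_stand'):
        for d in bot.regions_of(l,c): print(l,d['confidence'],d['uv'],d['pixels'].sum())
print(bot.camera_info('wrist'))
E
```

```text
pics
0.0 [ 171.282 -652.312  221.706] [[ 0.967  0.254 -0.001]
 [ 0.254 -0.967  0.002]
 [-0.    -0.002 -1.   ]] 87.49837160785515 18.700000000000003
side {'camera_matrix': array([[386.766,   0.   , 288.707],
       [  0.   , 386.766, 213.625],
       [  0.   ,   0.   ,   1.   ]]), 'position': array([ 272.659, -753.093,  657.383]), 'attitude': array([[ 0.908, -0.268,  0.323],
       [-0.419, -0.558,  0.716],
       [-0.012, -0.785, -0.619]])}
meter_yellow_center 0.95 [341.2, 333.8] 848
meter_yellow_center 0.85 [313.4, 295.8] 838
meter_yellow_center 0.82 [301.5, 341.1] 1036
meter_white_center 0.59 [287.1, 262.6] 665
hook_stand 0.62 [251.9, 195.9] 1325
top {'camera_matrix': array([[421.668,   0.   , 275.951],
       [  0.   , 421.668, 206.496],
       [  0.   ,   0.   ,   1.   ]]), 'position': array([ 455.754, -127.521, 1047.244]), 'attitude': array([[-0.022, -0.996,  0.084],
       [-1.   ,  0.022, -0.012],
       [ 0.01 , -0.084, -0.996]])}
meter_yellow_center 0.89 [384.5, 206.8] 363
meter_yellow_center 0.89 [343.0, 214.9] 300
meter_yellow_center 0.55 [382.5, 238.2] 376
meter_white_center 0.68 [297.7, 217.5] 258
hook_stand 0.97 [173.0, 209.1] 2347
{'camera_matrix': array([[325.192,   0.   , 277.958],
       [  0.   , 325.192, 212.081],
       [  0.   ,   0.   ,   1.   ]]), 'mount': array([[  -0.   ,   -0.96 ,   -0.281,   76.643],
       [   1.   ,   -0.   ,   -0.001,   -0.314],
       [   0.   ,   -0.281,    0.96 , -161.599],
       [   0.   ,    0.   ,    0.   ,    1.   ]])}
```

```bash
python3 - <<'E'
import cv2,numpy as np
a=cv2.imread('pics/side0.png');b=cv2.imread('pics/top0.png')
cv2.imwrite('pics/side_c.png',cv2.resize(a[120:390,190:390],None,fx=2.2*1.0,fy=2.2,interpolation=cv2.INTER_CUBIC))
cv2.imwrite('pics/top_c.png',cv2.resize(b[140:280,110:430],None,fx=2.5,fy=2.5,interpolation=cv2.INTER_CUBIC))
E
```

```text
(no output)
```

View pics/side_c.png

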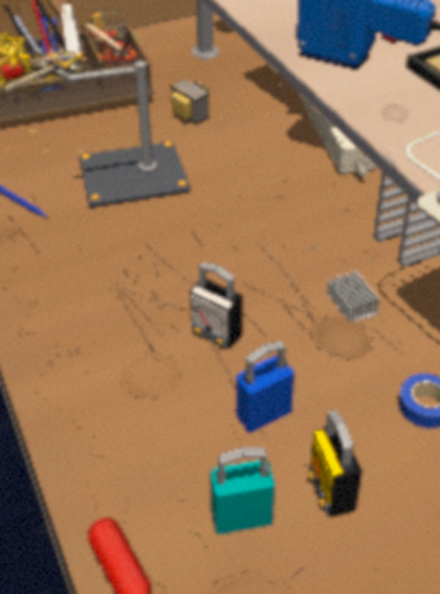

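View pics/top_c.png

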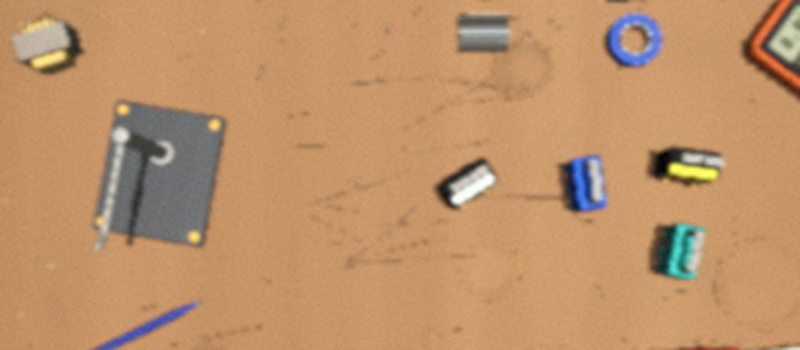

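Yellow-dial candidates (side view px): blue (313,296), turquoise (301,341) and the black case with the yellow dial (342,334). The last one fits (top view px (386,206)), and its dial faces about -x. The crop above already shows it enlarged. The white-dial meter is at side (287,262). The stand is at top (173,209), its hook pointing down in the image, which is -x.

```bash
cat > h.py <<'E'
from station import bot
import cv2,numpy as np
from scipy.optimize import minimize
np.set_printoptions(suppress=True,precision=2)
def box(x0,x1,y0,y1,z0,z1): return np.array([[x,y,z] for x in(x0,x1) for y in(y0,y1) for z in(z0,z1)],float)
METER=[box(-13,13,-25,25,0,60),box(-4,4,-19,-15,60,88),box(-4,4,15,19,60,88),box(-4,4,-17,17,87,95)]
STAND=[box(-85,45,-55,55,0,10),box(-7,7,-7,7,0,164),box(-85,0,-3.5,3.5,152.5,159.5),box(-97,-85,-3.5,3.5,153,168.5)]
def cam(n):
    i=bot.camera_info(n);K,R,p=i['camera_matrix'],np.array(i['attitude']),np.array(i['position'])
    return lambda P:(lambda q:(q[:,:2]/q[:,2:]))(((P-p)@R)@K.T)
def place(P,x,y,a,z=0):
    c,s=np.cos(a),np.sin(a);return P@np.array([[c,-s,0],[s,c,0],[0,0,1]]).T+[x,y,z]
S=4
def render(prs,f,v):
    m=np.zeros((420*S,560*S),np.uint8)
    for P in prs:
        h=cv2.convexHull(((f(place(P,*v))+.5)*S).astype(np.int32));cv2.fillConvexPoly(m,h,1)
    return cv2.resize(m.astype(np.float32),(560,420),interpolation=cv2.INTER_AREA)
def fit(prs,masks,v0):
    fs={n:cam(n) for n in masks}
    def cost(u):
        v=(u[0],u[1],u[2]/50)
        return sum(np.abs(render(prs,fs[n],v)-m).sum()/m.sum() for n,m in masks.items())
    best=None
    for a in(-20,-10,0,10,20):
        r=minimize(cost,[v0[0],v0[1],(v0[2]+np.radians(a))*50],method='Nelder-Mead',options=dict(initial_simplex=np.array([v0[0],v0[1],(v0[2]+np.radians(a))*50])+np.array([[0,0,0],[15,0,0],[0,15,0],[0,0,8]])))
        if best is None or r.fun<best.fun: best=r
    u=best.x;return (u[0],u[1],u[2]/50),best.fun
E
python3 - <<'E'
from h import *
def masks(l,near):
    o={}
    for n,uv in near.items():
        bot.get_image(n);d=min(bot.regions_of(l,n),key=lambda d:np.hypot(*(np.array(d['uv'])-uv)));o[n]=d['pixels'].astype(np.float32)
    return o
def ov(img,f,prs,v):
    for P in prs:
        h=cv2.convexHull(((f(place(P,*v))+.5)*16).astype(np.int32));cv2.polylines(img,[h],True,(0,255,0),1,cv2.LINE_AA,4)
im={n:bot.get_image(n)[:,:,::-1].copy() for n in('side','top')}
for nm,l,prs,near,v0 in(('Y','meter_yellow_center',METER,{'side':(341,334),'top':(384,207)},(540,-385,0)),('W','meter_white_center',METER,{'side':(287,262),'top':(298,217)},(520,-180,.6)),('S','hook_stand',STAND,{'side':(252,196),'top':(173,209)},(570,110,-.17))):
    m=masks(l,near)
    v,c=fit(prs,m,v0);print(nm,np.array(v[:2]),np.degrees(v[2]),c)
    for n in m:
        v1,c1=fit(prs,{n:m[n]},v);print('  ',n,np.array(v1[:2]),np.degrees(v1[2]),c1)
        ov(im[n],cam(n),prs,v)
print(np.hypot(*v[:2]))
cv2.imwrite('pics/ovs.png',im['side']);cv2.imwrite('pics/ovt.png',im['top'])
E
```

```text
Y [ 536.49 -400.28] -11.430403214933449 0.23723304271697998
   side [ 536.09 -400.45] -12.541018069072535 0.09266169369220734
   top [ 537.02 -400.3 ] -9.364543681705161 0.12856607139110565
W [ 523.68 -186.27] 25.317298857463065 0.32612526416778564
   side [ 522.81 -187.61] 21.364931113857164 0.16470247507095337
   top [ 523.47 -186.29] 26.972918655815516 0.1482204794883728
S [561.98 110.73] -10.483707458334477 0.18136493861675262
   side [561.24 108.54] -11.311126473667466 0.09946773201227188
   top [562.88 110.98] -10.981048546705281 0.06856241822242737
572.7834097318432
```

View pics/ovs.png

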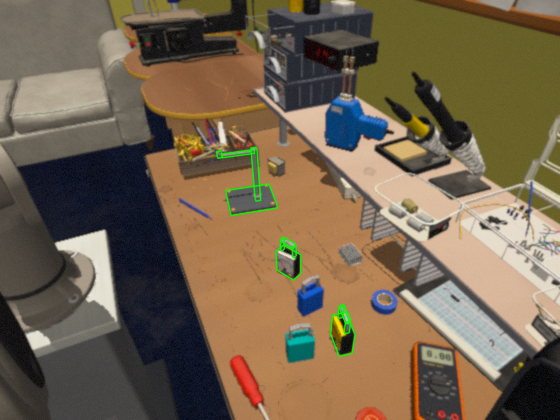

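View pics/ovt.png

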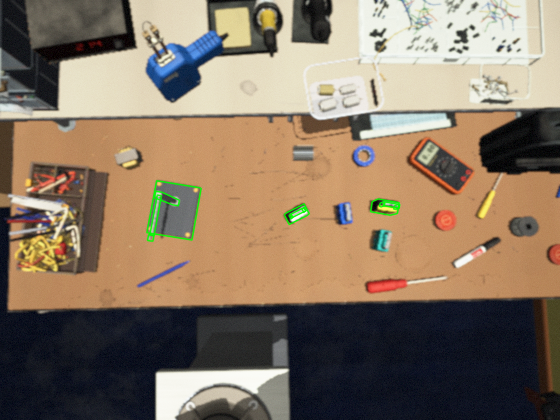

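Emit:
{"name": "move_arm", "arguments": {
  "motion": [
    [0.02, -0.007, 0, 0.04, -1],
    [0.06, -0.022, 0, 0.09, -1],
    [0.1, -0.036, 0, 0.14, -1],
    [0.14, -0.051, 0, 0.19, -1],
    [0.18, -0.065, 0, 0.24, -1],
    [0.22, -0.08, 0, 0.29, -1],
    [0.26, -0.094, 0, 0.34, -1],
    [0.3, -0.109, 0, 0.39, -1],
    [0.335, -0.121, 0, 0.43, -1],
    [0.36, -0.13, 0, 0.449, -1]
  ]
}}

```text
time_s: 1.93
position: [490.7, -432.0, 222.8]
tcp_rot: [[0.982, -0.189, 0.002], [-0.189, -0.982, 0.001], [0.002, -0.001, -1.0]]
force: [-0.2, 0.2, 0.4]
gripper_width: 87.7
gripper_force: 0.0
```

```bash
cat >> h.py <<'E'
def wcam(s):
    i=bot.camera_info('wrist');K=i['camera_matrix'];M=np.array(i['mount']);R=np.array(s['tcp_rot']);p=np.array(s['position'])
    def f(P):
        q=((P-p)@R-M[:3,3])@M[:3,:3]
        r=np.hypot(q[:,0],q[:,1]);th=np.arctan2(r,q[:,2])
        return K[:2,2]+K[0,0]*(th/r)[:,None]*q[:,:2]
    return f
_cam=cam;_s=[None]
def cam(n): return wcam(_s[0]) if n=='wrist' else _cam(n)
def pt(s,d): # world delta -> tool axes
    return np.array(s['tcp_rot']).T@np.array(d)
E
cat > w.py <<'E'
from h import *
import h,sys
s=bot.observe();h._s[0]=s;im=bot.get_image('wrist');f=wcam(s)
cv2.imwrite('pics/w%s.png'%sys.argv[1],im[:,:,::-1])
e=f(np.array([[536.5,-400.3,45]]))[0];print('exp',e)
ds=bot.regions_of('meter_yellow_center','wrist')
for d in ds: print(d['confidence'],d['uv'],d['pixels'].sum(),im[d['pixels']].mean(0))
d=min(ds,key=lambda d:np.hypot(*(np.array(d['uv'])-e)))
v,c=fit(METER,{'wrist':d['pixels'].astype(np.float32)},(536.5,-400.3,-.19));print(np.array(v[:2]),np.degrees(v[2]),c)
print(pt(s,[v[0]-s['position'][0],v[1]-s['position'][1],25.3-s['position'][2]]),np.degrees(np.arctan2(s['tcp_rot'][1][0],s['tcp_rot'][0][0])))
E
python3 w.py 1
```

```text
exp [240.66 155.8 ]
0.93 [240.4, 155.1] 1453 [72.06 65.29 49.15]
0.74 [164.4, 189.8] 1947 [ 52.52  73.03 113.78]
0.58 [247.5, 231.4] 1499 [52.16 96.3  87.25]
[ 536.11 -401.68] -10.037774765143824 0.04559532180428505
[ 38.59 -38.04 197.64] -10.888632746731766
```

Emit:
{"name": "move_arm", "arguments": {
  "motion": [
    [0.015, -0.015, 0, 0, -1],
    [0.03, -0.03, 0, 0, -1],
    [0.0387, -0.0384, 0.01, 0, -1],
    [0.0387, -0.0384, 0.03, 0, -1],
    [0.0387, -0.0384, 0.055, 0, -1],
    [0.0387, -0.0384, 0.08, 0, -1],
    [0.0387, -0.0384, 0.1, 0, -1],
    [0.0387, -0.0384, 0.11, 0, -1],
    [0.0387, -0.0384, 0.11, 0, -1],
    [0.0387, -0.0384, 0.11, 0, -1]
  ]
}}

```text
time_s: 2.87
position: [531.5, -405.9, 112.5]
tcp_rot: [[0.981, -0.192, -0.001], [-0.192, -0.981, 0.0], [-0.001, 0.0, -1.0]]
force: [0.1, -0.3, 0.6]
gripper_width: 88.0
gripper_force: 0.0
```

```bash
python3 w.py 2
```

```text
exp [269.55 219.35]
0.95 [151.1, 252.2] 3047 [39.55 55.37 87.06]
0.77 [280.6, 298.0] 1884 [ 48.99 107.67  98.26]
[ 582.37 -425.38] -51.50189477448709 2.557988405227661
[53.73  9.41 87.2 ] -11.044719006048403
```

Emit:
{"name": "move_arm", "arguments": {
  "motion": [
    [0.004, -0.0055, 0.005, 0, -1],
    [0.004, -0.0055, 0.02, 0, -1],
    [0.004, -0.0055, 0.04, 0, -1],
    [0.004, -0.0055, 0.06, 0, -1],
    [0.004, -0.0055, 0.075, 0, -1],
    [0.004, -0.0055, 0.083, 0, -1],
    [0.004, -0.0055, 0.087, 0, -1],
    [0.004, -0.0055, 0.087, 0, -1],
    [0.004, -0.0055, 0.087, 0, -1],
    [0.004, -0.0055, 0.087, 0, -0.5]
  ]
}}

```text
time_s: 3.8
position: [537.8, -401.3, 26.9]
tcp_rot: [[0.982, -0.191, 0.002], [-0.191, -0.982, -0.001], [0.002, 0.001, -1.0]]
force: [-0.5, -0.2, 1.0]
gripper_width: 84.0
gripper_force: 0.0
```

```bash
python3 - <<'E'
from h import *
im=bot.get_image('wrist')[:,:,::-1];cv2.imwrite('pics/w3.png',im);s=bot.observe();print(s['position'],s['gripper_width'])
E
```

```text
[ 537.73 -401.28   26.93] 80.44953948747082
```

View pics/w3.png

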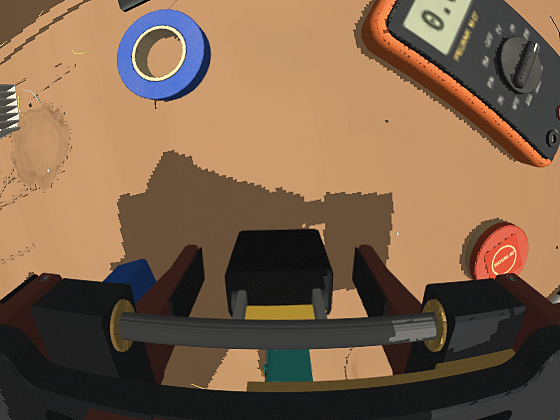

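The black case with its yellow fold at (277,312) sits centred between the fingers. The blue and turquoise look-alikes are clear of them. Closing.

Emit:
{"name": "move_arm", "arguments": {
  "motion": [
    [0, 0, 0, 0, 0],
    [0, 0, 0, 0, 0.5],
    [0, 0, 0, 0, 1],
    [0, 0, 0, 0, 1],
    [0, 0, 0, 0, 1],
    [0, 0, 0, 0, 1],
    [0, 0, 0, 0, 1],
    [0, 0, 0, 0, 1],
    [0, 0, 0, 0, 1],
    [0, 0, 0, 0, 1]
  ]
}}

```text
time_s: 4.68
position: [536.9, -400.9, 25.8]
tcp_rot: [[0.982, -0.191, 0.0], [-0.191, -0.982, -0.0], [0.0, 0.0, -1.0]]
force: [-1.5, 0.1, 2.0]
gripper_width: 49.8
gripper_force: 29.9
```

Emit:
{"name": "move_arm", "arguments": {
  "motion": [
    [0, 0, 0, 0, 1],
    [0, 0, 0, 0, 1],
    [0, 0, -0.01, 0, 1],
    [0, 0, -0.03, 0, 1],
    [0, 0, -0.06, 0, 1],
    [0, 0, -0.09, 0, 1],
    [0, 0, -0.12, 0, 1],
    [0, 0, -0.15, 0, 1],
    [0, 0, -0.17, 0, 1],
    [0, 0, -0.18, 0, 1]
  ]
}}

```text
time_s: 5.52
position: [538.1, -401.5, 209.7]
tcp_rot: [[0.982, -0.191, 0.004], [-0.191, -0.982, -0.003], [0.005, 0.002, -1.0]]
force: [0.6, -0.5, -0.5]
gripper_width: 49.7
gripper_force: 29.9
```

Emit:
{"name": "move_arm", "arguments": {
  "motion": [
    [-0.006, -0.015, 0, 0, 1],
    [-0.016, -0.042, 0, 0, 1],
    [-0.03, -0.077, 0, 0, 1],
    [-0.044, -0.112, 0, 0, 1],
    [-0.058, -0.147, 0, 0, 1],
    [-0.072, -0.182, 0, 0, 1],
    [-0.086, -0.217, 0, 0, 1],
    [-0.1, -0.252, 0, 0, 1],
    [-0.114, -0.287, 0, 0, 1],
    [-0.128, -0.322, 0, 0, 1]
  ]
}}

```text
time_s: 6.35
position: [471.5, -58.5, 205.2]
tcp_rot: [[0.982, -0.191, -0.001], [-0.191, -0.982, -0.0], [-0.001, 0.0, -1.0]]
force: [0.9, 0.4, -0.2]
gripper_width: 49.5
gripper_force: 29.9
```

Emit:
{"name": "move_arm", "arguments": {
  "motion": [
    [-0.013, -0.035, 0, 0, 1],
    [-0.026, -0.07, 0, 0, 1],
    [-0.039, -0.105, 0, 0, 1],
    [-0.051, -0.135, 0, 0, 1],
    [-0.06, -0.16, 0, 0, 1],
    [-0.067, -0.175, 0, 0, 1],
    [-0.07, -0.184, 0, 0, 1],
    [-0.07, -0.184, 0, 0, 1],
    [-0.07, -0.184, 0, 0, 1],
    [-0.07, -0.184, 0, 0, 1]
  ]
}}

```text
time_s: 7.18
position: [439.4, 132.1, 205.3]
tcp_rot: [[0.981, -0.193, -0.001], [-0.193, -0.981, -0.001], [-0.0, 0.001, -1.0]]
force: [0.7, -0.8, -0.8]
gripper_width: 49.8
gripper_force: 29.9
```

```bash
cat > m.py <<'E'
from h import *
import sys
# fit the held meter's pose in side+top, given z of underside
s=bot.observe();p=s['position'];print(s['time_s'],p,np.degrees(np.arctan2(s['tcp_rot'][1][0],s['tcp_rot'][0][0])),s['gripper_width'])
a=np.radians(-10.8);u=np.array([-np.cos(a),-np.sin(a)]);n=np.array([np.sin(a),-np.cos(a)])
d=p[:2]-np.array([562,110.6]);print('out',d@u,'lat(+tooly)',d@n)
for c in sys.argv[2:]:
    im=bot.get_image(c)[:,:,::-1].copy();f=cam(c)
    for P in STAND: cv2.polylines(im,[cv2.convexHull(((f(place(P,562,110.6,a))+.5)*16).astype(np.int32))],True,(0,255,0),1,cv2.LINE_AA,4)
    e=f(np.array([[p[0],p[1],p[2]+60]]))[0].astype(int);x0=max(0,min(400,e[0]-80));y0=max(0,min(300,e[1]-60))
    cv2.imwrite(f'pics/{sys.argv[1]}_{c}.png',cv2.resize(im[y0:y0+120,x0:x0+160],None,fx=5,fy=5,interpolation=cv2.INTER_CUBIC));print(c,x0,y0)
E
python3 m.py a side
```

```text
7.1833 [439.42 132.13 205.35] -11.134415780834177 49.76789110919812
out 124.4437588096914 lat(+tooly) 1.8194276589682303
side 119 57
```

Emit:
{"name": "move_arm", "arguments": {
  "motion": [
    [0, -0.0018, 0.005, 0, 1],
    [0, -0.0018, 0.02, 0, 1],
    [0, -0.0018, 0.04, 0, 1],
    [0, -0.0018, 0.06, 0, 1],
    [0, -0.0018, 0.075, 0, 1],
    [0, -0.0018, 0.086, 0, 1],
    [0, -0.0018, 0.092, 0, 1],
    [0, -0.0018, 0.094, 0, 1],
    [0, -0.0018, 0.094, 0, 1],
    [0, -0.0018, 0.094, 0, 1]
  ]
}}

```text
time_s: 8.07
position: [440.1, 135.5, 112.1]
tcp_rot: [[0.981, -0.191, 0.001], [-0.191, -0.981, 0.0], [0.001, -0.0, -1.0]]
force: [-0.4, 0.5, -0.7]
gripper_width: 49.9
gripper_force: 29.9
```

```bash
python3 m.py b side;python3 - <<'E'
from h import *
cv2.imwrite('pics/w4.png',bot.get_image('wrist')[:,:,::-1])
E
```

```text
8.0667 [440.08 135.48 112.12] -11.038661492904817 49.94517272651195
out 124.42698782174793 lat(+tooly) -1.5968761089822117
side 124 91
```

View pics/b_side.png

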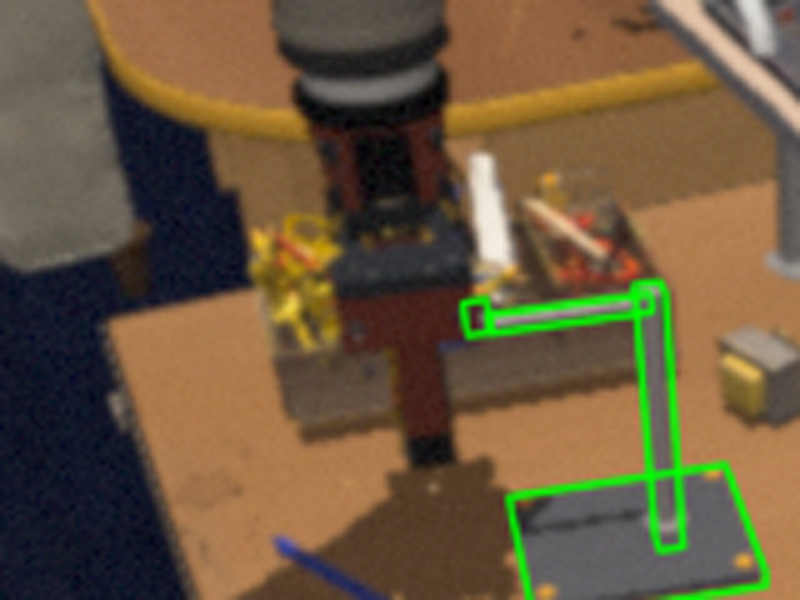

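View pics/w4.png

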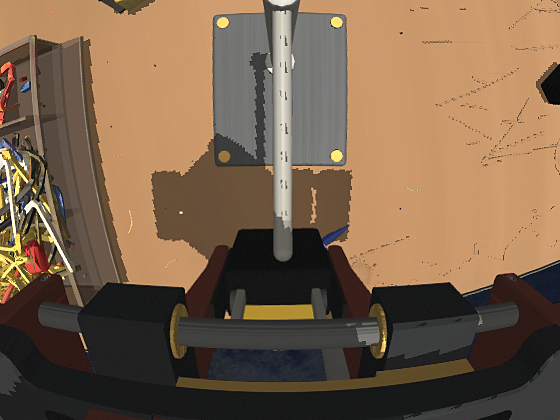

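The wrist view shows the rod tip at (283,258), nearly centred between the bail legs (about 278), so the lateral error is about 1.5 mm. The overlay matches the stand. Threading now.

Emit:
{"name": "move_arm", "arguments": {
  "motion": [
    [0.0, 0.0015, 0, 0, 1],
    [0.006, 0.0015, 0, 0, 1],
    [0.016, 0.0015, 0, 0, 1],
    [0.026, 0.0015, 0, 0, 1],
    [0.037, 0.0015, 0, 0, 1],
    [0.048, 0.0015, 0, 0, 1],
    [0.058, 0.0015, 0, 0, 1],
    [0.067, 0.0015, 0, 0, 1],
    [0.073, 0.0015, 0, 0, 1],
    [0.074, 0.0015, 0, 0, 1]
  ]
}}

```text
time_s: 9.0
position: [513.2, 119.5, 111.6]
tcp_rot: [[0.981, -0.192, 0.0], [-0.192, -0.981, 0.0], [0.0, -0.0, -1.0]]
force: [0.2, -1.0, -0.7]
gripper_width: 50.1
gripper_force: 29.9
```

```bash
python3 m.py c side
```

```text
9.0 [513.25 119.52 111.55] -11.06846641686039 50.1386451510426
out 49.56166352080513 lat(+tooly) 0.3727423271226762
side 153 87
```

View pics/c_side.png

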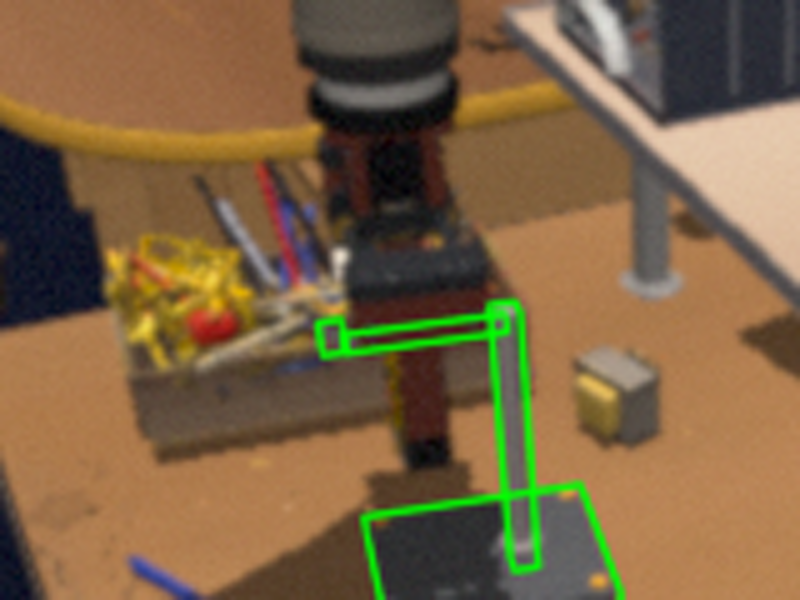

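The meter is threaded without contact: the rod passes behind the finger at (420,330) and the force is about 0. Lowering onto the rod.

Emit:
{"name": "move_arm", "arguments": {
  "motion": [
    [0, 0, 0.003, 0, 1],
    [0, 0, 0.006, 0, 1],
    [0, 0, 0.009, 0, 1],
    [0, 0, 0.011, 0, 1],
    [0, 0, 0.013, 0, 1],
    [0, 0, 0.0145, 0, 1],
    [0, 0, 0.0145, 0, 1],
    [0, 0, 0.0145, 0, 1],
    [0, 0, 0.0145, 0, 1],
    [0, 0, 0.0145, 0, 1]
  ]
}}

```text
time_s: 9.88
position: [512.1, 119.9, 97.3]
tcp_rot: [[0.982, -0.191, 0.0], [-0.191, -0.982, 0.0], [0.0, -0.0, -1.0]]
force: [0.3, -0.5, -0.2]
gripper_width: 50.3
gripper_force: 29.9
```

Emit:
{"name": "move_arm", "arguments": {
  "motion": [
    [0, 0, 0.0004, 0, 1],
    [0, 0, 0.0008, 0, 1],
    [0, 0, 0.0012, 0, 1],
    [0, 0, 0.0015, 0, 1],
    [0, 0, 0.0015, 0, 1],
    [0, 0, 0.0015, 0, 1],
    [0, 0, 0.0015, 0, 1],
    [0, 0, 0.0015, 0, 1],
    [0, 0, 0.0015, 0, 1],
    [0, 0, 0.0015, 0, 1]
  ]
}}

```text
time_s: 10.72
position: [512.0, 119.9, 95.7]
tcp_rot: [[0.982, -0.191, 0.0], [-0.191, -0.982, -0.0], [0.0, 0.0, -1.0]]
force: [-0.1, 0.0, -0.7]
gripper_width: 50.0
gripper_force: 29.9
```

Emit:
{"name": "move_arm", "arguments": {
  "motion": [
    [0, 0, 0.0004, 0, 1],
    [0, 0, 0.0008, 0, 1],
    [0, 0, 0.0012, 0, 1],
    [0, 0, 0.0012, 0, 1],
    [0, 0, 0.0012, 0, 1],
    [0, 0, 0.0012, 0, 1],
    [0, 0, 0.0012, 0, 1],
    [0, 0, 0.0012, 0, 1],
    [0, 0, 0.0012, 0, 1],
    [0, 0, 0.0012, 0, 1]
  ]
}}

```text
time_s: 11.55
position: [512.1, 119.9, 95.1]
tcp_rot: [[0.982, -0.191, 0.001], [-0.191, -0.982, -0.0], [0.001, -0.0, -1.0]]
force: [-2.9, -1.4, 5.9]
gripper_width: 49.8
gripper_force: 29.9
```

Contact (+6 N). Easing off slightly and opening gently.

Emit:
{"name": "move_arm", "arguments": {
  "motion": [
    [0, 0, -0.0003, 0, 1],
    [0, 0, -0.0003, 0, 1],
    [0, 0, -0.0003, 0, 0.0],
    [0, 0, -0.0003, 0, -0.1],
    [0, 0, -0.0003, 0, -0.15],
    [0, 0, -0.0003, 0, -0.2],
    [0, 0, -0.0003, 0, -0.25],
    [0, 0, -0.0003, 0, -0.3],
    [0, 0, -0.0003, 0, -0.35],
    [0, 0, -0.0003, 0, -0.4]
  ]
}}

```text
time_s: 12.38
position: [511.9, 119.9, 94.6]
tcp_rot: [[0.982, -0.191, -0.0], [-0.191, -0.982, -0.0], [-0.0, 0.0, -1.0]]
force: [0.0, -0.7, 1.1]
gripper_width: 60.6
gripper_force: 0.0
```

Emit:
{"name": "move_arm", "arguments": {
  "motion": [
    [0, 0, 0, 0, -0.5],
    [0, 0, 0, 0, -0.6],
    [0, 0, 0, 0, -0.7],
    [0, 0, 0, 0, -0.8],
    [0, 0, 0, 0, -0.8],
    [0, 0, 0, 0, -0.8],
    [0, 0, 0, 0, -0.8],
    [0, 0, 0, 0, -0.8],
    [0, 0, 0, 0, -0.8],
    [0, 0, 0, 0, -0.8]
  ]
}}

```text
time_s: 13.22
position: [512.0, 119.9, 94.8]
tcp_rot: [[0.982, -0.191, 0.0], [-0.191, -0.982, -0.0], [0.0, 0.0, -1.0]]
force: [-0.0, 0.2, 0.4]
gripper_width: 79.2
gripper_force: 0.0
```

```bash
python3 - <<'E'
from h import *
s=bot.observe();print(s['position'],s['force'],s['gripper_width'])
cv2.imwrite('pics/w5.png',bot.get_image('wrist')[:,:,::-1])
E
```

```text
[511.96 119.89  94.77] [-0.02  0.22  0.37] 79.18882725911772
```

View pics/w5.png

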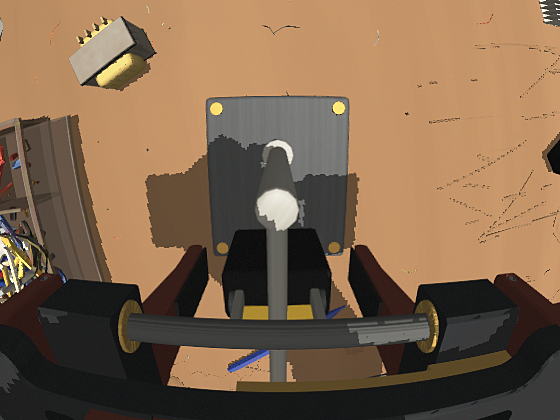

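The meter hangs straight on the rod, with its case at (277,270), the legs either side of the rod and the fingers clear. Retracting straight up.

Emit:
{"name": "move_arm", "arguments": {
  "motion": [
    [0, 0, -0.004, 0, -0.8],
    [0, 0, -0.012, 0, -0.8],
    [0, 0, -0.025, 0, -0.8],
    [0, 0, -0.045, 0, -0.8],
    [0, 0, -0.07, 0, -0.8],
    [0, 0, -0.1, 0, -0.8],
    [0, 0, -0.13, 0, -0.8],
    [0, 0, -0.155, 0, -0.8],
    [0, 0, -0.17, 0, -0.8],
    [0, 0, -0.175, 0, -0.8]
  ]
}}

```text
time_s: 14.1
position: [513.3, 120.5, 273.6]
tcp_rot: [[0.982, -0.191, 0.006], [-0.191, -0.982, 0.001], [0.005, -0.003, -1.0]]
force: [0.5, -0.2, -1.1]
gripper_width: 79.0
gripper_force: 0.0
```

Emit:
{"name": "move_arm", "arguments": {
  "motion": [
    [0, 0.01, 0, 0, -0.8],
    [0, 0.03, 0, 0, -0.8],
    [0, 0.06, 0, 0, -0.8],
    [0, 0.09, 0, 0, -0.8],
    [0, 0.12, 0, 0, -0.8],
    [0, 0.15, 0, 0, -0.8],
    [0, 0.17, 0, 0, -0.8],
    [0, 0.18, 0, 0, -0.8],
    [0, 0.18, 0, 0, -0.8],
    [0, 0.18, 0, 0, -0.8]
  ]
}}

```text
time_s: 14.93
position: [477.2, -56.4, 269.1]
tcp_rot: [[0.982, -0.191, -0.001], [-0.191, -0.982, 0.0], [-0.001, -0.0, -1.0]]
force: [0.3, -0.5, 0.5]
gripper_width: 79.2
gripper_force: 0.0
```

```bash
python3 - <<'E'
from h import *
s=bot.observe();print(s['position'],s['force'])
im=bot.get_image('side')[:,:,::-1].copy()
f=cam('side');a=cv2.resize(im[120:290,190:320],None,fx=3.4,fy=3.4,interpolation=cv2.INTER_CUBIC)
a0=np.radians(-10.8);x,y=562-50*np.cos(a0),110.6-50*np.sin(a0)
for n in('side','top'):
    bot.get_image(n)
    for d in bot.regions_of('meter_yellow_center',n): 
        if np.hypot(*(np.array(d['uv'])-f(np.array([[x,y,100]]))[0]))<40 or n=='top': print(n,d['confidence'],d['uv'],cam(n)(np.array([[x,y,110]])))
cv2.imwrite('pics/end.png',a)
E
```

```text
[477.18 -56.4  269.09] [ 0.34 -0.5   0.52]
side 0.53 [234.9, 174.0] [[236.06 168.18]]
top 0.65 [384.7, 242.8] [[159.78 218.94]]
top 0.63 [338.9, 214.0] [[159.78 218.94]]
```

View pics/end.png

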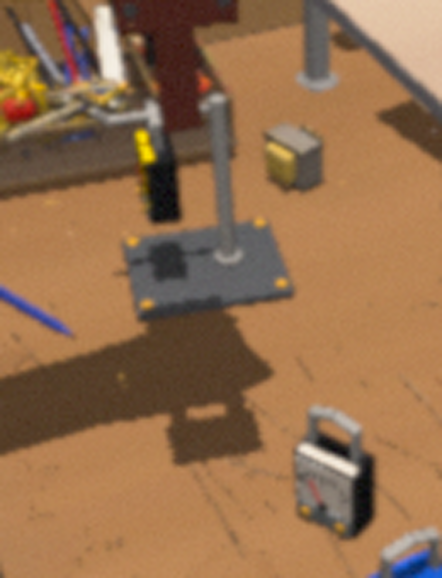

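The yellow meter hangs upright on the hook at (160,175) with its dial facing outward, and its shadow is square with the plate. The white meter still stands at (335,475). Handing in.

```bash
python3 -c "
from station import bot
print(bot.close_job())"
```

```text
the job is handed in; nothing more can be done
None
```

The yellow-dial meter hangs straight by its bail on the hook, dial facing outward along it; the white-dial meter was left standing where it was, and the job was handed in at about 15 s.

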